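Fold over and tuck the flap of a knife gift box

ROBOT

A 6-joint arm with a two-finger parallel gripper is mounted at the origin on the work surface. World frame = base frame: x ahead of the robot, y to its left, z up, the work surface at z = 0. Lengths are in m, angles in rad, forces in N, time in s.
With the tool pointing down it reaches from about 0.225 to 0.875 m from the base axis. Payload 3.4 kg.
Tool frame: the origin (TCP) lies at the very end of the fingers, on their centre line; the grasp point (between the pads) lies 19 mm behind it; z points along the fingers, y is the direction in which the jaws open and shut (so a half turn about z gives the same grasp; the last joint's range is limited). The gripper opens to 85 mm and grips with 20 to 120 N. Pads are 22 mm wide; open, the fingers measure 114 mm over their backs; the gripper's body (76 mm by 85 mm) begins 54 mm behind the grasp point. The pads swing forward as they close: fully open they stand 13 mm farther back than shut.
Start: joints at [-1.357, 0.276, 1.505, -0, 1.361, -0.121], TCP at [0.189, -0.543, 0.231] pointing down, gripper open.
Joint ranges: [-2.89, 2.89], [-0.75, 2.08], [0.22, 2.7], [-1.18, 4.32], [0.11, 2.71], [-2.7, 2.7]. Speed limits (rad/s): [2.57, 2.57, 3.14, 3.14, 3.14, 3.14].

INTERFACE

Orientations are given as a unit quaternion [w, x, y, z].
In Python, from rig import manip, eyes gives the robot as it stands. The module is installed in compiled form; this text tells all that it offers.
- The arm moves only by the tool servo_tool, never from a script. Its argument "deltas" is one flat list of numbers, 6 for each row, row after row: the shift along the tool's x, y, z in cm, then the turn, a rotation vector about the tool's x, y, z in degrees. A call has 1 to 20 rows; each row shifts and turns the pose as measured when the row begins, along the tool's axes as they then stand; what a row does not reach is not made up. A row lasts 1/10 s, in which the tool goes at most 50 mm and 8.59 degrees, less where a joint would pass 70% of its speed; a pose out of reach is approached as far as the arm can. A call with a gripper value outside its range is refused whole. "jaw" is the finger opening in cm, from 0 to 8.54, set as the call begins (left out, the last holds). The fingers move at their own pace and stop on an object; "grip_force" is the grip in N (left out, the last holds). Time passes only in rows, so rows that do not move let the fingers close. It gives the time, the measured TCP pose, the force and the opening at its end, in the units of the state.
- manip.get_state(): the state, without advancing time (a new reading comes with each control period).
- eyes.get_image(name): name is "scene" or "top"; returns (picture, depth): 384x512x3 uint8, red, green, blue; 384x512 float32, m along the optical axis (not along the pixel's ray), 0 where there is no reading.
- eyes.get_calibration(name): a dict with "camera_matrix" (3x3 intrinsics, pixels), "distortion" ([k1, k2, p1, p2, k3] as OpenCV has them; the pictures are not rectified), "rvec" (rotation vector, rad) and "tvec" (3), from world to camera coordinates, as OpenCV has them. Camera axes: x right, y down, z forward; pixel columns grow to the right and rows downward; lengths in m; the calibration is good to about 2 mm. A picture is of the moment at which its call begins. get_calibration takes no time and is no camera call.
- manip.sign_off(): hands the job in, once; it reports no verdict.
The state is a dict: "clock": time; "qpos": joint angles; "qd": joint speeds; "effort": joint torques, N m; "position": TCP position; "ee_rot": TCP orientation; "contact_force": force on the tool from outside, world axes, zero at the start; "moment": the same for the moment, N m; "width": finger opening in m.
Only numpy, scipy, OpenCV 4.12 (cv2) and the standard library are available. Lean on these libraries where they do the work, as an engineer would, in place of code of your own. Each camera call takes 0.05 s, during which the arm holds its last target.

TASK

Close the cardboard gift box that holds the folded pocket knife, using only pushes of the fingertips: fold its standing flap over onto the box, then, keeping it down, push it forward by its ridge until its front edge is fully home beneath the lip and the flap stays shut by itself. Push gently, do not pinch or lift anything, leave the knife in the box and the other goods on the counter where they are, and finish clear of everything.

Things in the scene. Friction and masses are not known exactly. Their poses are not given: they have to be found in the camera images.
- giftbox: Open brown cardboard gift box fixed to the counter. Origin on the counter under it; x axis from hinge side to lip side, z up. In its frame (mm): rear wall x = -64, 36 high; side walls y = -65 and +65, tops at z = 40; front wall ends at x = 70, z = 47. The flap's hinge axis runs along y at x = -52 + slide (joint strip), z = 42.
- strip (a joint): How far (m) the hinge strip and the flap on it have slid along the side rims towards the lip: 0 rear, 0.024 front stop, starts below 0.005. The flap can be folded down past the lip only below 0.008. Friction of about 3 N holds it; pushing the flap's ridge slides it. Fully home: above 0.018.
- flap (a joint): Angle (rad) of the flap: 0 = flat on the box, 1.57 = upright, more = leaning back away from the lip. It starts roughly upright. A weak spring (0.1 N m when flat) raises it again when let go without its edge beneath the lip; tucked and let go it rests at about 0.03 against the lip's underside.
- flap_edge (a point): Middle of the flap's free edge. The flap is a stiff cardboard panel 94 mm long from the hinge axis to this edge, 118 mm wide and 4 mm thick (lying flat: underside at z = 40, top at z = 44 mm).
- flap_ridge (a point): Middle of the top of the ridge on the flap's outer face (upper face when shut, the face away from the lip when upright): a bar 6 mm thick, 70 mm long across the flap, 9 mm high, centre line 62 mm from the hinge axis; the flap is flat between hinge and ridge. This point is 11 mm from the flap's mid-plane.
- lip_edge (a point): Middle of the lower rear edge of the lip, a fixed 3 mm thick ledge across the box's full width at the front, in the box frame from x = 50 to 70 mm, underside at z = 47, top at z = 50 mm, open towards the hinge. The flap's edge goes beneath it.
- knife: Folded pocket knife, dark wood and brass, 95 by 20 by 14 mm, loose on the floor of the box (4 mm above the counter). Origin at the centre of its underside, x along it. Stays in the box.
- knife_out: Bystander: folded pocket knife, 95 by 20 by 14 mm, lying on the counter on the -y side of the box. Origin at the centre of its underside.
- stone: Bystander: grey sharpening stone, 100 by 30 by 18 mm, lying on the counter on the +y side of the box. Origin at the centre of its underside.
- pricecard: Bystander: blank white price card in a small wooden foot, 22 by 60 by 50 mm high, standing on the counter beyond the lip side of the box. Origin at the centre of its underside.
- oil: Bystander: small bottle, diameter 44, height 100 mm, on the counter to the robot's left. Origin at the centre of its base.
- tin: Bystander: flat round tin, diameter 68, height 45 mm, on the counter to the robot's right. Origin at the centre of its base.
- sheath: Bystander: brown knife sheath, 110 by 42 by 19 mm, lying on the counter to the robot's right. Origin at the centre of its underside.

How it is judged:
By the outcome, as a careful person would: the job done as asked, in the order asked, and still so for the second after the job is handed in, with the robot touching nothing.
It also fails if it takes over 35 s, if anything falls off the work surface, if the arm or the gripper's body presses on something with over 40 N, if the wrist force passes 120 N, or if a joint passes its speed limit or range.

## Working session

There is one attempt and no reset: what is moved stays moved. The work goes in short steps, Python scripts to look and compute and a tool call to move; the robot and the scene stay as the last step left them, time stands still between calls to the robot, and variables do not carry over. Pictures are saved under pics/ and viewed, and the job is handed in when it is done.

Besides the shell and the picture viewer there is one more tool, called after "Emit:" as name(argument=value, ...), one argument or row to a line, values as JSON. servo_tool: Moves the arm, as the interface text tells. Its arguments: {"type":"object","properties":{"deltas":{"type":"array","items":{"type":"number"}},"jaw":{"type":"number"},"grip_force":{"type":"number"}},"required":["deltas"]}

```bash
mkdir -p pics; python3 - <<'E'
from rig import manip, eyes
import cv2, numpy as np
for n in ("scene","top"):
    p,d=eyes.get_image(n); cv2.imwrite(f"pics/{n}0.png",cv2.resize(p[:,:,::-1],(800,600)))
    np.savez(f"{n}0.npz",p=p,d=d)
    print(n,eyes.get_calibration(n))
print(manip.get_state())
E
```

```text
scene {'camera_matrix': array([[478.52036462,   0.        , 262.244738  ],
       [  0.        , 478.52036462, 193.55694128],
       [  0.        ,   0.        ,   1.        ]]), 'distortion': array([-0.13407456,  0.        ,  0.        ,  0.        ,  0.        ]), 'rvec': array([ 1.25943823,  2.21506482, -0.95969968]), 'tvec': array([ 0.29010417, -0.267403  ,  1.80660017])}
top {'camera_matrix': array([[419.82334477,   0.        , 250.86374342],
       [  0.        , 419.82334477, 188.68213279],
       [  0.        ,   0.        ,   1.        ]]), 'distortion': array([-0.08279846,  0.        ,  0.        ,  0.        ,  0.        ]), 'rvec': array([ 2.15097679, -2.20602096,  0.06457259]), 'tvec': array([0.02666344, 0.58819853, 1.13747197])}
{'clock': 0.1, 'qpos': array([-1.35701735e+00,  2.76538077e-01,  1.50600435e+00, -1.25502871e-05,
        1.36070126e+00, -1.20974234e-01]), 'qd': array([ 0.00060402, -0.00031665, -0.00195646,  0.00057682, -0.00128979,
        0.00216746]), 'effort': array([ 2.40115027e-03, -4.17698658e+01, -2.46403992e+01, -1.77154238e-04,
        5.74948834e-03,  1.52451884e-05]), 'position': array([ 0.18881255, -0.54261872,  0.23052348]), 'ee_rot': array([-8.24345675e-04,  9.86024652e-01,  1.66597429e-01, -4.44217604e-05]), 'contact_force': array([-0.6680443 , -0.31467491,  1.03831417]), 'moment': array([ 0.00100478, -0.0186476 , -0.00771903]), 'width': 0.08511756376619216}
```

View pics/scene0.png

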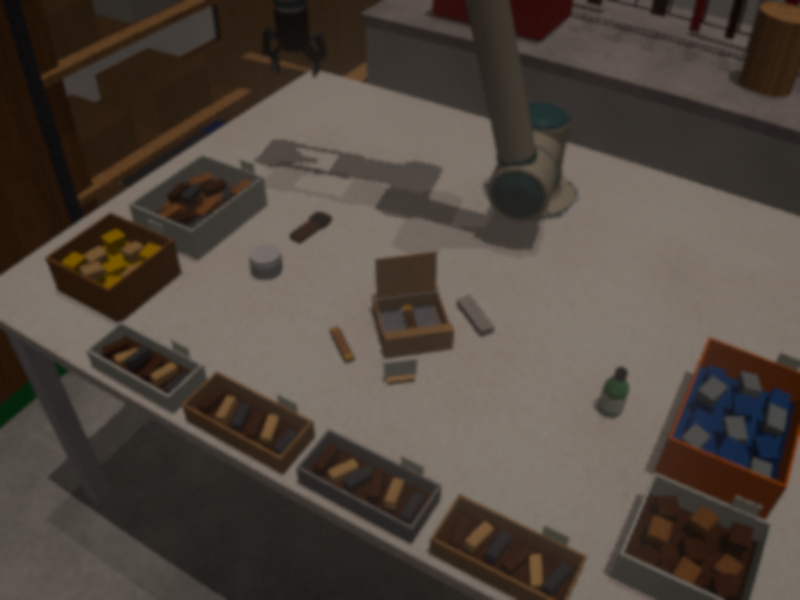

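View pics/top0.png

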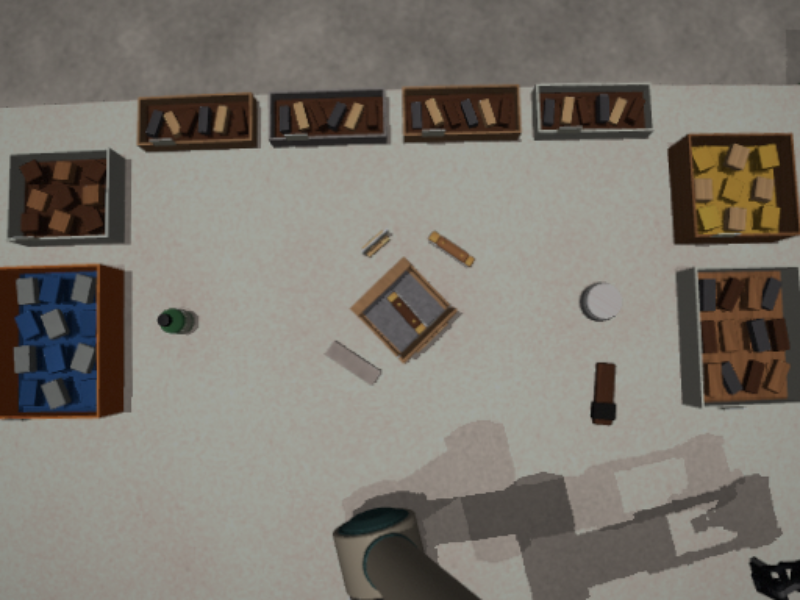

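```bash
cat > h.py <<'E'
import numpy as np, cv2
from rig import manip, eyes
def cloud(n,d):
    c=eyes.get_calibration(n);K=c["camera_matrix"]
    h,w=d.shape;u,v=np.meshgrid(np.arange(w),np.arange(h))
    q=cv2.undistortPoints(np.stack([u,v],-1).reshape(-1,1,2).astype(float),K,c["distortion"]).reshape(h,w,2)
    P=np.concatenate([q*d[...,None],d[...,None]],-1)
    R=cv2.Rodrigues(c["rvec"])[0]
    return (P-c["tvec"])@R
def proj(n,X):
    c=eyes.get_calibration(n)
    return cv2.projectPoints(np.array(X,float).reshape(-1,1,3),c["rvec"],c["tvec"],c["camera_matrix"],c["distortion"])[0].reshape(-1,2)
E
python3 - <<'E'
from h import *
for n,(a,b,c,e) in dict(scene=(225,310,155,235),top=(200,310,140,260)).items():
    z=np.load(n+"0.npz");p=z["p"]
    im=p[c:e,a:b,::-1];s=min(800/(b-a),600/(e-c));cv2.imwrite(f"pics/{n}crop.png",cv2.resize(im,None,fx=s,fy=s,interpolation=cv2.INTER_CUBIC));print(n,s)
    C=cloud(n,z["d"])
    for v in range(c,e,6): print(v,' '.join("%d,%d,%d"%tuple(1000*C[v,u]) if C[v,u,2]>.01 and z["d"][v,u]>0 else '-' for u in range(a,b,8)))
E
```

```text
scene 7.5
155 - - - - - - - - - - -
161 - - - - - - 483,-19,136 - - - -
167 - - 554,-86,133 536,-70,128 517,-54,122 508,-32,125 490,-15,120 - - - -
173 - - 553,-87,110 539,-68,108 524,-50,105 506,-33,100 486,-16,93 - - - -
179 - - 559,-83,93 542,-66,88 523,-50,81 510,-30,81 495,-11,78 - - - -
185 - - 560,-83,70 543,-66,65 524,-49,59 510,-29,58 490,-12,50 - - - -
191 - - 560,-84,45 530,-74,27 519,-51,29 497,-36,19 482,-15,17 494,17,42 - 442,47,16 -
197 - - 578,-72,41 - 526,-47,12 - - 498,21,23 - 468,61,19 459,83,22
203 - - 588,-66,26 - - 545,-8,21 - - - - 482,95,21
209 - - - - - 565,3,18 583,39,52 571,59,51 560,79,53 - 496,103,11
215 - - - 640,-6,52 629,13,53 617,32,53 598,48,44 583,66,41 568,84,38 - -
221 - - - 648,-1,37 630,14,30 614,31,25 598,49,20 582,67,16 - - -
227 687,-59,15 - - - - - - - - - -
233 - - - 693,25,43 681,44,43 663,59,35 - - - - -
top 5.0
140 - - - - - - - - - - - - - -
146 - - - - - - - - - - - - - -
152 - - - - - 686,38,53 692,17,15 - - - 690,-72,11 - - -
158 - - - - 676,62,12 676,40,13 - - - - - 672,-93,13 - -
164 - - - - - - - - - - - - 655,-115,12 -
170 - - - - - - - 636,-3,48 - - - - - -
176 - - - - - - 620,18,53 - - - - - - -
182 - - - - - 605,40,47 604,18,52 - - 606,-47,13 - - - -
188 - - - - 590,62,46 589,40,51 - - - - 587,-67,39 - - -
194 - - - - 573,62,49 - - 573,-1,16 - - - - - -
200 - - - - - - - 557,-1,16 556,-23,18 - - 550,-81,133 - -
206 - - - - - - - - 540,-23,17 - 536,-61,118 - - -
212 - - - - - 525,43,17 - - - 522,-42,82 521,-61,104 - - -
218 - - - - - - - - 506,-21,56 506,-41,103 - - - -
224 - - 493,109,21 - - - - - 492,-19,134 - - - - -
230 - - 477,111,13 476,88,18 476,66,19 - - 475,0,42 - - - - - -
236 - - - 460,88,21 459,67,13 459,44,17 - - - - - - - -
242 - - - - 443,67,13 442,45,19 - - - - - - - -
248 - - - - - - - - - - - - - -
254 - - - - - - - - - - - - - -
```

View pics/scenecrop.png

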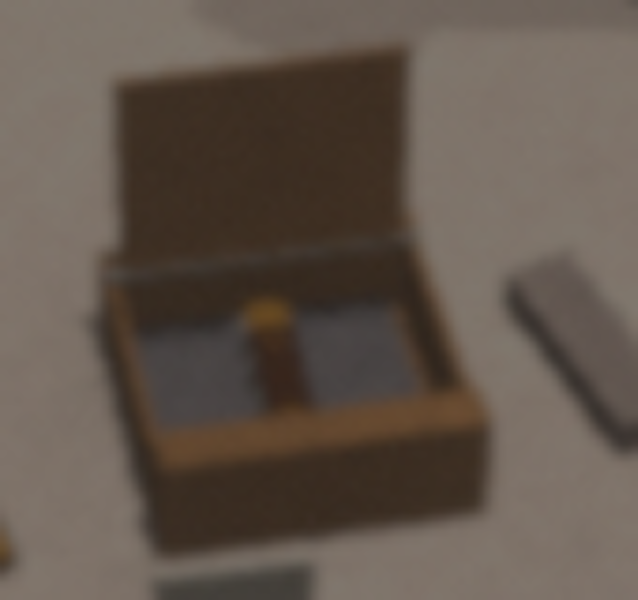

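View pics/topcrop.png

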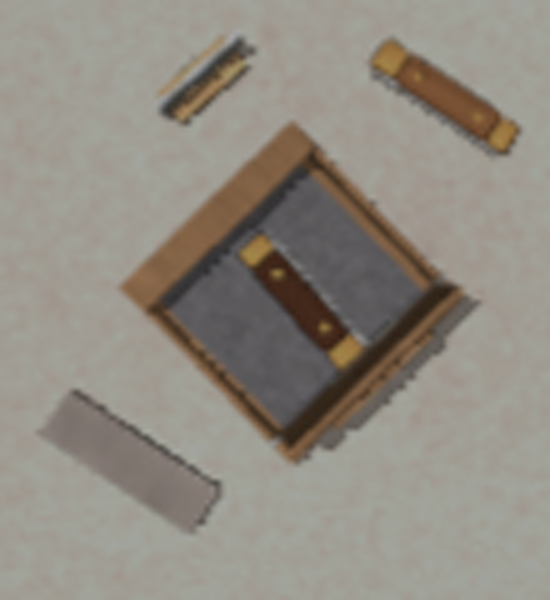

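```bash
python3 - <<'E'
from h import *
from scipy.optimize import least_squares
px=np.array([[292,122],[122,288],[152,312],[318,155]])/5+[200-.4,140-.4]
# box pts: outer -y, outer +y, inner +y, inner -y  (half width 65)
B=np.array([[70,-65,50],[70,65,50],[50,65,50],[50,-65,50]])/1000
def W(q,B):
    c,s=np.cos(q[2]),np.sin(q[2]);return np.c_[q[0]+c*B[:,0]-s*B[:,1],q[1]+s*B[:,0]+c*B[:,1],B[:,2]]
f=lambda q:(proj("top",W(q,B))-px).ravel()
r=least_squares(f,[.56,0,.75]);print(r.x,np.degrees(r.x[2]),r.fun.round(2));q=r.x
np.save("box.npy",q)
z=np.load("scene0.npz");C=cloud("scene",z["d"])
c,s=np.cos(q[2]),np.sin(q[2]);R=np.array([[c,-s],[s,c]])
L=C.copy();L[...,:2]=(C[...,:2]-q[:2])@R
m=(L[...,2]>.055)&(L[...,2]<.145)&(abs(L[...,1])<.06)&(L[...,0]>-.12)&(L[...,0]<0)&(z["d"]>0)
m=cv2.erode(m.astype(np.uint8),np.ones((3,3)))>0
P=L[m]*1000;print(len(P))
A=np.c_[P[:,2]-42,P[:,1],np.ones(len(P))];print(np.linalg.lstsq(A,P[:,0],rcond=None)[0])
for n in ("scene","top"):
  zz=np.load(n+"0.npz");L=cloud(n,zz["d"]);L[...,:2]=(L[...,:2]-q[:2])@R
  for nm,mm in dict(lip=(abs(L[...,2]-.05)<.006)&(abs(L[...,0]-.06)<.03)&(abs(L[...,1])<.07)).items():
    P=L[mm]*1000;print(n,nm,len(P),np.percentile(P,[2,50,98],axis=0).round(0).tolist())
# overlay
im=cv2.resize(zz["p"][:,:,::-1][140:260,200:310],None,fx=5,fy=5)
def poly(n,im,B,off,s,col):
  u=(proj(n,W(q,np.array(B)/1000))-off+.5)*s
  cv2.polylines(im,[u.round().astype(int)],True,col,1)
th=np.arctan2(1,0)
rect=lambda x0,x1,y,zz:[[x0,-y,zz],[x1,-y,zz],[x1,y,zz],[x0,y,zz]]
fl=[[-52,-59,42],[-52,59,42],[-52,59,136],[-52,-59,136]]
for n,o,sz in (("top",(200,140),(110,120)),("scene",(225,155),(85,80))):
  s=5 if n=="top" else 7
  p=np.load(n+"0.npz")["p"][:,:,::-1];im=cv2.resize(p[o[1]:o[1]+sz[1],o[0]:o[0]+sz[0]],None,fx=s,fy=s)
  poly(n,im,rect(50,70,65,50),o,s,(0,255,0));poly(n,im,rect(-64,70,65,40),o,s,(255,0,0));poly(n,im,fl,o,s,(0,0,255))
  cv2.imwrite(f"pics/ov_{n}.png",im)
E
```

```text
[ 0.55715623 -0.01054425  0.74276193] 42.557123567053885 [ 0.59  0.1  -0.13  0.28 -1.    0.83  0.54 -1.22]
764
[-8.26997398e-02  4.65691528e-03 -4.65518815e+01]
scene lip 304 [[49.0, -61.0, 45.0], [65.0, 1.0, 52.0], [74.0, 64.0, 55.0]]
top lip 357 [[54.0, -62.0, 46.0], [63.0, 1.0, 50.0], [73.0, 62.0, 54.0]]
```

View pics/ov_scene.png

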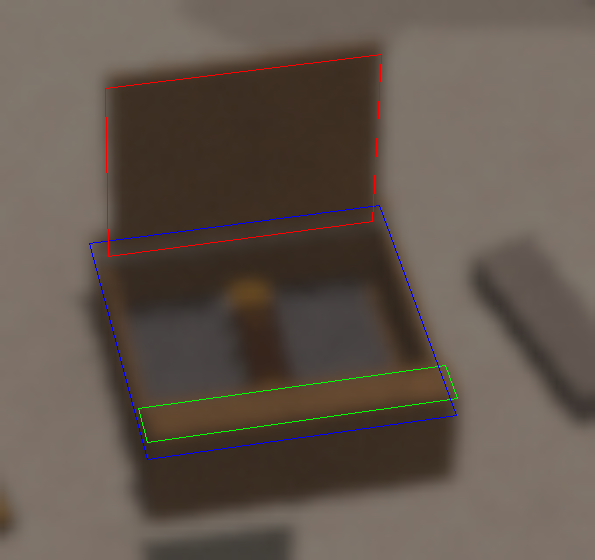

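View pics/ov_top.png

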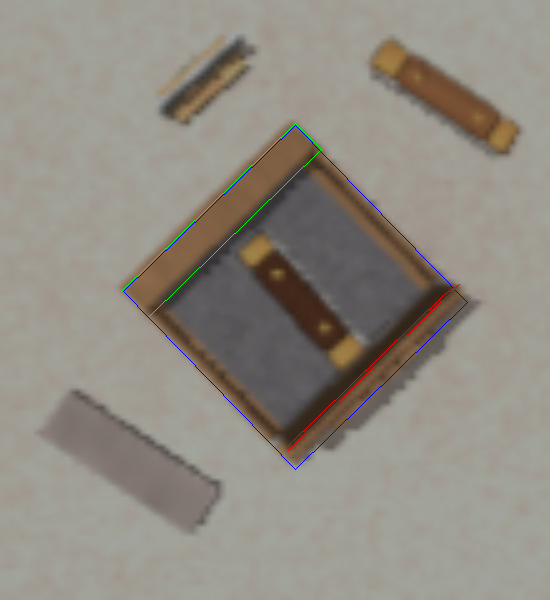

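Emit:
servo_tool(
  deltas=[0,0,0,0,0,-7.8,0,0,0,0,0,-7.8,0,0,0,0,0,-7.8],
  jaw=0,
  grip_force=20,
)

```text
clock: 0.4
position: [0.1886, -0.5416, 0.2288]
ee_rot: [-0.003, 0.929, 0.37, 0.0]
contact_force: [-0.4, 0.6, 0.4]
width: 0.044
```

```bash
cat >> h.py <<'E'
def bx(s=None):
    from scipy.spatial.transform import Rotation as Ro
    q=np.load("box.npy");s=s or manip.get_state();c,n=np.cos(q[2]),np.sin(q[2])
    p=s["position"];R=np.array([[c,n],[-n,c]])
    M=Ro.from_quat(np.roll(s["ee_rot"],-1)).as_matrix()
    f=s["contact_force"]
    ax=M[:,0];yaw=np.degrees(np.arctan2(ax[1],ax[0])-q[2])
    print("t %.2f"%s["clock"],"box mm",(1000*(R@(p[:2]-q[:2]))).round(1),"z",round(1000*p[2],1),"yawerr",yaw.round(2),"tz",M[:,2].round(3),"Fbox",(R@f[:2]).round(2),round(f[2],2),"w",round(s["width"],4))
    return M
E
python3 - <<'E'
from h import *
M=bx();s=manip.get_state()
print(100*M.T@(np.array([.491,-.071,.20])-s["position"]))
E
```

```text
t 0.40 box mm [-630.6 -141.9] z 228.8 yawerr 0.88 tz [-0.001  0.005 -1.   ] Fbox [0.05 0.7 ] 0.43 w 0.044
[ 54.3030337  -13.36925716   3.09272326]
```

Emit:
servo_tool(
  deltas=[3,-0.74,0.1,0,0,0.2,3,-0.74,0.1,0,0,0.2,3,-0.74,0.1,0,0,0.2,3,-0.74,0.1,0,0,0,3,-0.74,0.1,0,0,0,3,-0.74,0.1,0,0,0,3,-0.74,0.1,0,0,0,3,-0.74,0.1,0,0,0,3,-0.74,0.1,0,0,0,3,-0.74,0.1,0,0,0,3,-0.74,0.1,0,0,0,3,-0.74,0.1,0,0,0,3,-0.74,0.1,0,0,0,3,-0.74,0.1,0,0,0,3,-0.74,0.1,0,0,0,3,-0.74,0.1,0,0,0],
)

```text
clock: 2.0
position: [0.4645, -0.1124, 0.2082]
ee_rot: [-0.008, 0.932, 0.362, -0.001]
contact_force: [-0.0, -1.3, -0.8]
width: -0.0001
```

```bash
python3 - <<'E'
from h import *
bx()
E
```

```text
t 2.00 box mm [-137.2  -12.3] z 208.2 yawerr -0.08 tz [-0.008  0.013 -1.   ] Fbox [-0.93 -0.95] -0.79 w -0.0001
```

Emit:
servo_tool(
  deltas=[0.75,-0.2,2,-0.4,0,0,0.75,-0.2,2,-0.4,0,0,0.75,-0.2,2,0,0,0,0.75,-0.2,2,0,0,0,0.75,-0.2,2,0,0,0,0.5,-0.2,1.8,0,0,0,0,0,0,0,0,0],
)

```text
clock: 2.7
position: [0.4896, -0.0678, 0.0851]
ee_rot: [-0.002, 0.931, 0.366, 0.001]
contact_force: [-0.2, -1.1, 0.6]
width: -0.0001
```

```bash
cat > look.py <<'E'
import sys
from h import *
t=sys.argv[1]
bx()
ims=[]
for n,o,sz in (("top",(180,130),(120,130)),("scene",(215,125),(120,130))):
    p,d=eyes.get_image(n);np.savez(f"{n}_{t}.npz",p=p,d=d)
    im=cv2.resize(p[o[1]:o[1]+sz[1],o[0]:o[0]+sz[0],::-1],(400,433),interpolation=cv2.INTER_CUBIC);ims.append(im)
cv2.imwrite(f"pics/{t}.png",np.hstack(ims))
E
python3 look.py a
```

```text
t 2.70 box mm [-88.5   3.5] z 85.1 yawerr 0.33 tz [ 0.001  0.004 -1.   ] Fbox [-0.93 -0.66] 0.57 w -0.0001
```

View pics/a.png

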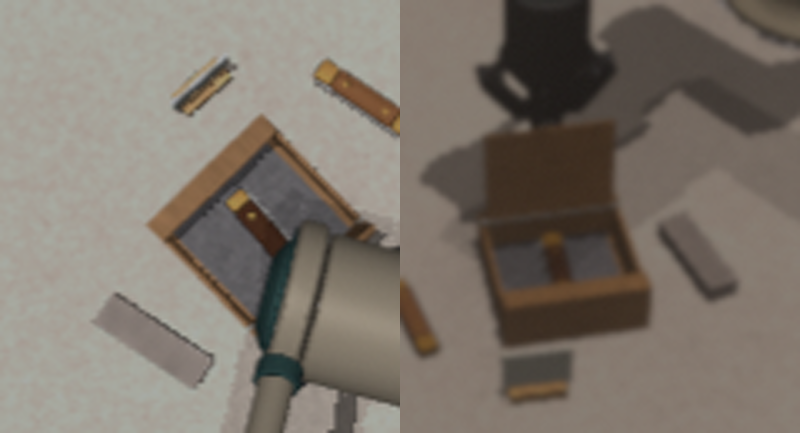

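Emit:
servo_tool(
  deltas=[0.5,0.1,0,0,0,0,0.5,0.1,0,0,0,0,0.4,0.1,0,0,0,0,0.4,0,0,0,0,0,0.4,0,0,0,0,0,0.4,0,0,0,0,0],
)

```text
clock: 3.4
position: [0.5156, -0.0541, 0.0915]
ee_rot: [0.002, 0.931, 0.365, 0.005]
contact_force: [-0.7, -0.4, 0.2]
width: -0.0003
```

```bash
python3 look.py b
```

```text
t 3.40 box mm [-60.  -4.] z 91.5 yawerr 0.23 tz [ 0.011 -0.    -1.   ] Fbox [-0.76  0.17] 0.22 w -0.0003
```

View pics/b.png

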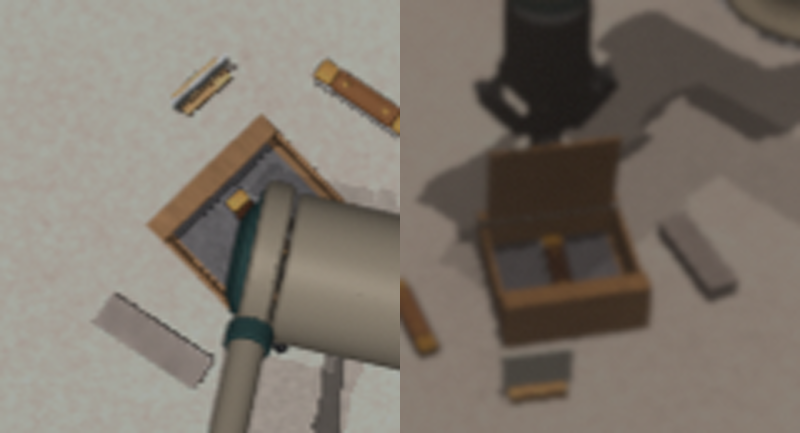

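```bash
cat > flap.py <<'E'
import sys
from h import *
def fit(t):
    q=np.load("box.npy");z=np.load(f"scene_{t}.npz");C=cloud("scene",z["d"])
    c,s=np.cos(q[2]),np.sin(q[2]);R=np.array([[c,-s],[s,c]])
    L=C.copy();L[...,:2]=(C[...,:2]-q[:2])@R
    m=(L[...,2]>.05)&(abs(L[...,1])<.055)&(L[...,0]>-.12)&(L[...,0]<.04)&(L[...,2]<.15)&(z["d"]>0)
    u=np.indices(m.shape)
    P=L[m]*1000
    if len(P)<40: print("few",len(P));return
    for k in range(6):
        if k==0: keep=np.ones(len(P),bool)
        c0=P[keep].mean(0);_,S,V=np.linalg.svd(P[keep]-c0,full_matrices=False);n=V[2]*np.sign(V[2][0])
        keep=abs((P-c0)@n)<6
    th=np.arctan2(n[0],-n[2])  # panel dir (cos,sin) perp n
    x42=c0[0]-(42-c0[2])*n[2]/n[0]+c0[1]*n[1]/n[0]
    print("flap fit n",n.round(3),"theta",round(np.degrees(th),1),"inner-face x at z42",x42.round(1),"-> hinge approx",(x42-2/np.sin(th)).round(1),"N",keep.sum(),len(P))
fit(sys.argv[1])
E
python3 flap.py 0 2>/dev/null; cp scene0.npz scene_0.npz; python3 flap.py 0; python3 flap.py a; python3 flap.py b
```

```text
flap fit n [ 0.996 -0.005  0.094] theta 95.4 inner-face x at z42 -46.0 -> hinge approx -48.0 N 897 913
flap fit n [ 0.996 -0.     0.089] theta 95.1 inner-face x at z42 -46.2 -> hinge approx -48.2 N 891 1073
flap fit n [ 0.988  0.001 -0.152] theta 81.2 inner-face x at z42 -46.6 -> hinge approx -48.6 N 728 853
```

Emit:
servo_tool(
  deltas=[0.4,0,0.25,0,0,0,0.4,0,0.25,0,0,0,0.4,0,0.25,0,0,0,0.4,0,0.25,0,0,0,0.4,0,0.25,0,0,0],
)

```text
clock: 4.0
position: [0.5317, -0.0397, 0.0781]
ee_rot: [0.002, 0.931, 0.365, 0.005]
contact_force: [-1.3, -0.4, 1.3]
width: -0.0005
```

```bash
python3 look.py c; python3 flap.py c
```

```text
t 4.00 box mm [-38.5  -4.2] z 78.1 yawerr 0.24 tz [ 0.012 -0.001 -1.   ] Fbox [-1.18  0.57] 1.28 w -0.0005
flap fit n [ 0.998 -0.005 -0.061] theta 86.5 inner-face x at z42 -33.7 -> hinge approx -35.7 N 273 635
```

View pics/c.png

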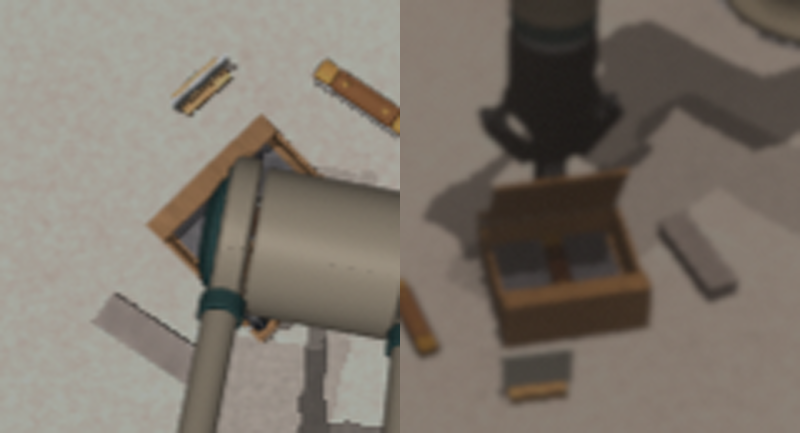

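Emit:
servo_tool(
  deltas=[0.36,0,0.22,0,0,0,0.36,0,0.22,0,0,0,0.34,0,0.43,0,0,0,0.34,0,0.43,0,0,0,0.23,0,0.5,0,0,0,0.23,0,0.4,0,0,0],
)

```text
clock: 4.7
position: [0.5468, -0.0258, 0.0553]
ee_rot: [0.002, 0.931, 0.365, 0.006]
contact_force: [-0.8, -2.7, 1.5]
width: -0.0004
```

```bash
python3 look.py d
```

```text
t 4.70 box mm [-17.9  -4.3] z 55.3 yawerr 0.25 tz [ 0.012 -0.    -1.   ] Fbox [-2.39 -1.4 ] 1.51 w -0.0004
```

View pics/d.png

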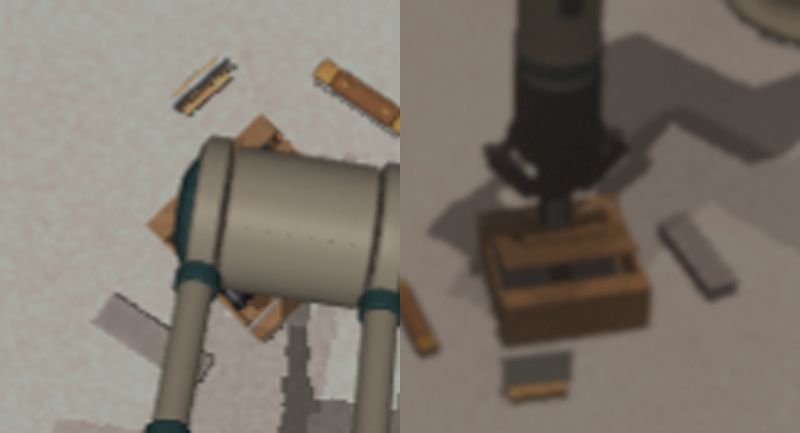

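Emit:
servo_tool(
  deltas=[0.05,0,0.4,0,0,0,0,0,0.35,0,0,0,0,0,0.2,0,0,0],
)

```text
clock: 5.1
position: [0.5484, -0.0245, 0.0454]
ee_rot: [0.002, 0.931, 0.364, 0.007]
contact_force: [-0.5, 0.4, 3.4]
width: -0.0003
```

```bash
python3 look.py e; python3 - <<'E'
from h import *
p=np.load("scene_e.npz")["p"][150:240,225:315,::-1]
cv2.imwrite("pics/e2.png",cv2.resize(p,(600,600),interpolation=cv2.INTER_CUBIC))
E
```

```text
t 5.10 box mm [-15.8  -4.4] z 45.4 yawerr 0.18 tz [ 0.014  0.002 -1.   ] Fbox [-0.06  0.64] 3.42 w -0.0003
```

View pics/e2.png

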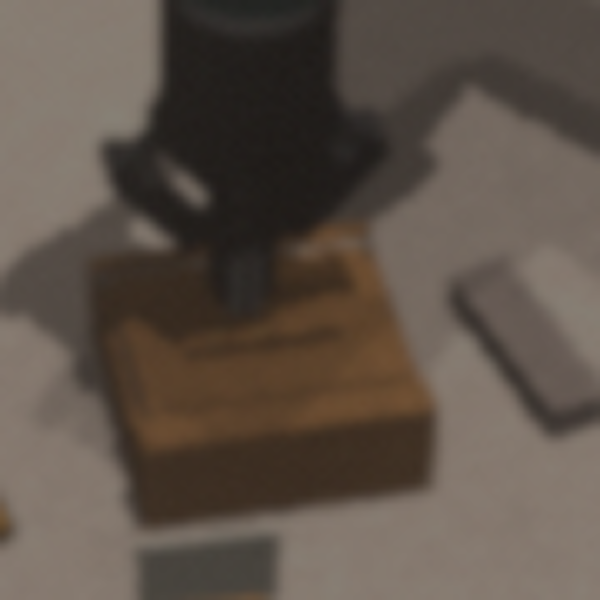

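Emit:
servo_tool(
  deltas=[0,0,0.2,0,0,0,0,0,0.2,0,0,0],
)

```text
clock: 5.4
position: [0.5487, -0.0245, 0.0433]
ee_rot: [0.002, 0.931, 0.364, 0.007]
contact_force: [-5.8, 1.5, 23.6]
width: -0.0001
```

```bash
python3 -c "
from h import *
bx()"
```

```text
t 5.40 box mm [-15.7  -4.6] z 43.3 yawerr 0.19 tz [ 0.015  0.001 -1.   ] Fbox [-3.25  5.08] 23.56 w -0.0001
```

Emit:
servo_tool(
  deltas=[0,0,-0.04,0,0,0],
)

```text
clock: 5.5
position: [0.5485, -0.0246, 0.0446]
ee_rot: [0.002, 0.931, 0.364, 0.007]
contact_force: [-1.8, 0.6, 1.3]
width: 0.0001
```

```bash
python3 -c "
from h import *
bx()"
```

```text
t 5.50 box mm [-15.8  -4.5] z 44.6 yawerr 0.19 tz [ 0.015  0.001 -1.   ] Fbox [-0.89  1.66] 1.35 w 0.0001
```

Emit:
servo_tool(
  deltas=[0.3,0,0.04,0,0,0,0.3,0,0.03,0,0,0],
)

```text
clock: 5.7
position: [0.552, -0.0216, 0.0442]
ee_rot: [0.003, 0.931, 0.365, 0.006]
contact_force: [-2.4, -1.5, 3.2]
width: 0.0005
```

```bash
python3 -c "
from h import *
bx()"
```

```text
t 5.70 box mm [-11.2  -4.6] z 44.2 yawerr 0.23 tz [ 0.014 -0.001 -1.   ] Fbox [-2.8   0.57] 3.16 w 0.0005
```

Emit:
servo_tool(
  deltas=[0.3,0,0.03,0,0,0,0.3,0,0.03,0,0,0],
)

```text
clock: 5.9
position: [0.556, -0.0181, 0.0438]
ee_rot: [0.003, 0.931, 0.365, 0.005]
contact_force: [-3.0, -1.4, 9.3]
width: 0.0002
```

```bash
python3 -c "
from h import *
bx()"
```

```text
t 5.90 box mm [-6.  -4.8] z 43.8 yawerr 0.27 tz [ 0.012 -0.003 -1.   ] Fbox [-3.1   0.99] 9.34 w 0.0002
```

Emit:
servo_tool(
  deltas=[0.3,0,-0.01,0,0,0,0.3,0,0.01,0,0,0],
)

```text
clock: 6.1
position: [0.56, -0.0144, 0.0439]
ee_rot: [0.004, 0.931, 0.365, 0.004]
contact_force: [-2.1, -1.4, 6.0]
width: -0.0001
```

```bash
python3 -c "
from h import *
bx()"
```

```text
t 6.10 box mm [-0.5 -4.7] z 43.9 yawerr 0.31 tz [ 0.01  -0.004 -1.   ] Fbox [-2.49  0.39] 6.0 w -0.0001
```

Emit:
servo_tool(
  deltas=[0.3,0,0,0,0,0,0.3,0,0.01,0,0,0],
)

```text
clock: 6.3
position: [0.564, -0.0107, 0.0438]
ee_rot: [0.004, 0.931, 0.366, 0.003]
contact_force: [-2.8, -1.8, 6.4]
width: -0.0001
```

```bash
python3 look.py f;  python3 - <<'E'
from h import *
p=np.load("scene_f.npz")["p"][150:240,225:315,::-1]
cv2.imwrite("pics/f2.png",cv2.resize(p,(600,600),interpolation=cv2.INTER_CUBIC))
E
```

```text
t 6.30 box mm [ 5.  -4.7] z 43.8 yawerr 0.36 tz [ 0.008 -0.005 -1.   ] Fbox [-3.28  0.58] 6.41 w -0.0001
```

View pics/f2.png

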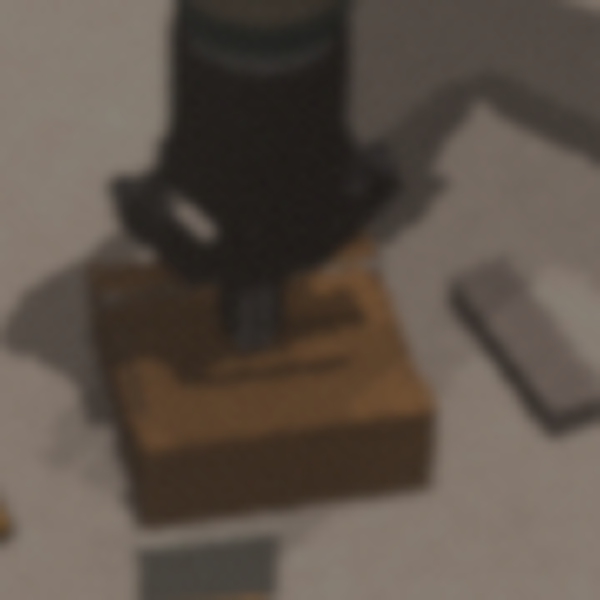

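Emit:
servo_tool(
  deltas=[0.3,0,0,0,0,0,0.3,0,0.01,0,0,0,0.3,0,0,0,0,0],
)

```text
clock: 6.7
position: [0.5699, -0.0051, 0.0438]
ee_rot: [0.004, 0.93, 0.367, 0.001]
contact_force: [-2.7, -3.5, 6.3]
width: -0.0002
```

```bash
python3 -c "
from h import *
bx()"
```

```text
t 6.70 box mm [13.1 -4.7] z 43.8 yawerr 0.45 tz [ 0.005 -0.008 -1.   ] Fbox [-4.36 -0.76] 6.28 w -0.0002
```

Emit:
servo_tool(
  deltas=[0.25,0,0,0,0,0,0.2,0,0,0,0,0],
)

```text
clock: 6.9
position: [0.572, -0.0033, 0.0438]
ee_rot: [0.005, 0.93, 0.367, -0.002]
contact_force: [-3.8, -3.6, 7.4]
width: -0.0002
```

```bash
python3 look.py g;  python3 - <<'E'
from h import *
p=np.load("scene_g.npz")["p"][150:240,225:315,::-1]
cv2.imwrite("pics/g2.png",cv2.resize(p,(600,600),interpolation=cv2.INTER_CUBIC))
E
```

```text
t 6.90 box mm [15.9 -4.7] z 43.8 yawerr 0.56 tz [ 0.001 -0.011 -1.   ] Fbox [-5.2  -0.08] 7.37 w -0.0002
```

View pics/g2.png

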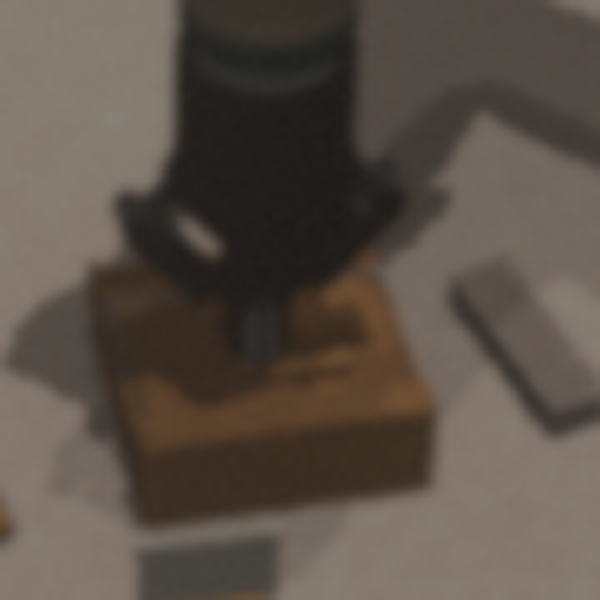

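Emit:
servo_tool(
  deltas=[0.25,0,0,0,0,0,0.25,0,0,0,0,0],
)

```text
clock: 7.2
position: [0.5742, -0.0012, 0.0437]
ee_rot: [0.006, 0.93, 0.368, -0.004]
contact_force: [-3.6, -3.0, 7.1]
width: -0.0003
```

```bash
python3 -c "
from h import *
bx()"
```

```text
t 7.20 box mm [18.9 -4.7] z 43.7 yawerr 0.64 tz [-0.003 -0.014 -1.   ] Fbox [-4.69  0.23] 7.07 w -0.0003
```

Emit:
servo_tool(
  deltas=[0.25,0,0,0,0.2,0,0.25,0,0,0,0.2,0],
)

```text
clock: 7.4
position: [0.5764, 0.0008, 0.0436]
ee_rot: [0.005, 0.929, 0.369, -0.003]
contact_force: [-3.9, -4.1, 7.5]
width: 0.0001
```

```bash
python3 -c "
from h import *
bx()"
```

```text
t 7.40 box mm [21.8 -4.7] z 43.6 yawerr 0.74 tz [-0.003 -0.012 -1.   ] Fbox [-5.67 -0.38] 7.47 w 0.0001
```

Emit:
servo_tool(
  deltas=[0.25,0,0,0,0.2,0,0.25,0,0,0,0.2,0],
)

```text
clock: 7.6
position: [0.5765, 0.001, 0.0435]
ee_rot: [0.005, 0.929, 0.371, -0.005]
contact_force: [-6.3, -6.4, 8.8]
width: -0.0
```

```bash
python3 look.py i;  python3 - <<'E'
from h import *
p=np.load("scene_i.npz")["p"][150:240,225:315,::-1]
cv2.imwrite("pics/i2.png",cv2.resize(p,(600,600),interpolation=cv2.INTER_CUBIC))
E
```

```text
t 7.60 box mm [22.1 -4.6] z 43.5 yawerr 0.95 tz [-0.006 -0.014 -1.   ] Fbox [-8.97 -0.44] 8.76 w -0.0
```

View pics/i2.png

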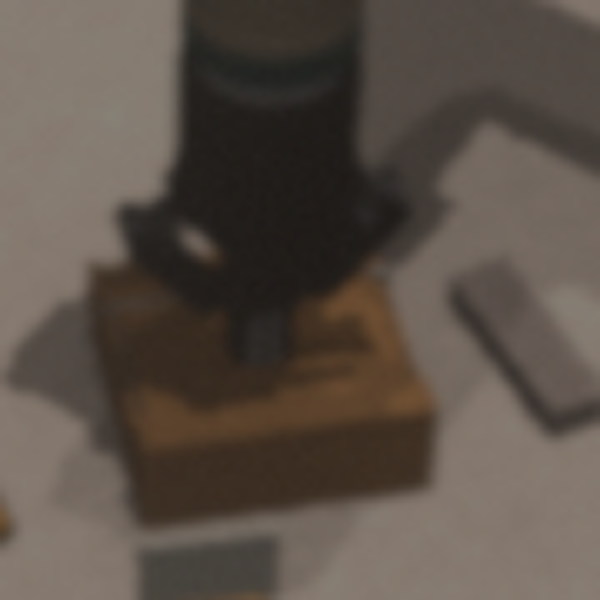

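Emit:
servo_tool(
  deltas=[-0.1,0,-0.05,0,0,0,-0.1,0,-0.15,0,0,0,-0.2,0,-0.4,0,0,0,-0.2,0,-1,0,0,0,-0.2,0,-2,0,0,0,0,0,-3,0,0,0,-2,0,-3,0,0,0,-4,0,-3,0,0,0,-4,0,-3,0,0,0,-4,0,0,0,0,0,-4,0,0,0,0,0,-4,0,0,0,0,0],
)

```text
clock: 8.9
position: [0.413, -0.1561, 0.2112]
ee_rot: [0.008, 0.927, 0.375, -0.002]
contact_force: [0.4, -0.9, 0.7]
width: 0.0003
```

```bash
python3 look.py j;  python3 - <<'E'
from h import *
p=np.load("scene_j.npz")["p"][150:240,225:315,::-1]
q=np.load("top_j.npz")["p"][140:240,200:300,::-1]
cv2.imwrite("pics/j2.png",np.hstack([cv2.resize(k,(400,400),interpolation=cv2.INTER_CUBIC) for k in (p,q)]))
qb=np.load("box.npy");c,s=np.cos(qb[2]),np.sin(qb[2]);R=np.array([[c,-s],[s,c]])
for n in("scene","top"):
    z=np.load(n+"_j.npz");L=cloud(n,z["d"]);L[...,:2]=(L[...,:2]-qb[:2])@R;L*=1000
    # profile: mean z by x in |y|<30 (ridge) and 40<|y|<55
    for nm,mk in dict(mid=abs(L[...,1])<30,side=(abs(L[...,1])>38)&(abs(L[...,1])<56)).items():
        print(n,nm,[(x,round(float(np.median(L[...,2][mk&(abs(L[...,0]-x)<2.5)])),1)) for x in range(-65,75,5) if (mk&(abs(L[...,0]-x)<2.5)).sum()>5])
E
```

```text
t 8.90 box mm [-204.6   -9.7] z 211.2 yawerr 1.43 tz [ 0.002 -0.017 -1.   ] Fbox [-0.29 -0.92] 0.67 w 0.0003
scene mid [(-65, 35.7), (-60, 33.9), (-55, 39.4), (-40, 45.2), (-35, 47.5), (-30, 46.6), (-25, 46.1), (-20, 46.2), (-15, 46.9), (-10, 46.8), (-5, 47.3), (0, 47.5), (5, 46.9), (10, 47.0), (15, 47.5), (20, 48.1), (30, 55.8), (35, 53.5), (40, 50.2), (45, 48.4), (50, 50.7), (55, 51.7), (60, 51.4), (65, 49.6), (70, 27.0)]
scene side [(-65, 35.7), (-60, 34.7), (-55, 35.8), (-40, 45.5), (-35, 46.8), (-30, 46.1), (-25, 46.5), (-20, 48.1), (-15, 46.4), (-10, 47.3), (-5, 47.6), (0, 47.5), (5, 48.2), (10, 47.4), (15, 47.6), (20, 48.0), (25, 48.0), (30, 47.7), (35, 48.6), (40, 49.7), (45, 49.5), (50, 51.2), (55, 52.3), (60, 52.2), (65, 38.1), (70, 24.4)]
top mid [(-65, 0.1), (-60, 34.4), (-55, 4.8), (-50, 4.6), (-45, 4.1), (-40, 5.3), (-35, 44.0), (-30, 44.2), (-25, 43.6), (-20, 43.3), (-15, 43.3), (-10, 43.9), (-5, 44.4), (0, 42.6), (5, 45.4), (10, 45.1), (15, 44.8), (20, 45.0), (25, 45.3), (30, 45.3), (35, 52.6), (40, 51.6), (45, 45.9), (50, 45.8), (55, 48.2), (60, 49.9), (65, 49.2), (70, 49.2)]
top side [(-65, -0.9), (-60, 35.2), (-55, 5.1), (-50, 3.8), (-45, 4.4), (-40, 4.2), (-35, 43.7), (-30, 1177.0), (-25, 43.8), (-20, 43.6), (-15, 42.9), (-10, 44.5), (-5, 43.6), (0, 44.6), (5, 44.6), (10, 44.2), (15, 44.8), (20, 45.5), (25, 45.1), (30, 45.3), (35, 45.6), (40, 46.1), (45, 45.7), (50, 46.2), (55, 48.8), (60, 49.9), (65, 50.0), (70, 49.1)]
```

View pics/j2.png

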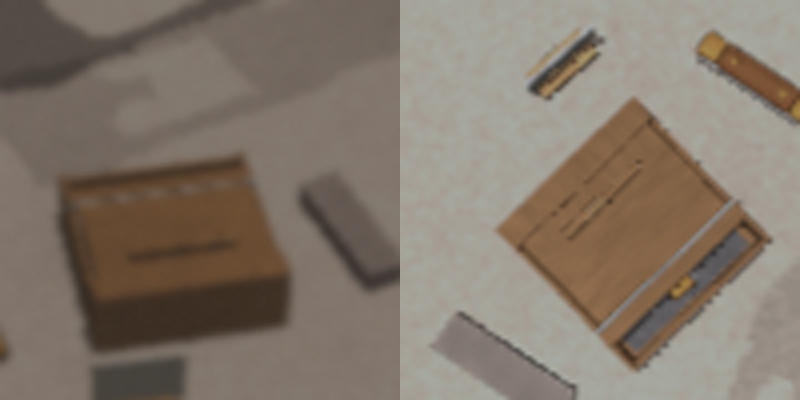

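Emit:
servo_tool(
  deltas=[0,0,0,0,0,0,0,0,0,0,0,0,0,0,0,0,0,0,0,0,0,0,0,0,0,0,0,0,0,0,0,0,0,0,0,0],
)

```text
clock: 9.6
position: [0.4132, -0.1551, 0.2113]
ee_rot: [0.008, 0.928, 0.373, -0.002]
contact_force: [-0.1, -0.3, -0.6]
width: 0.0003
```

```bash
python3 look.py k; python3 - <<'E'
from h import *
a=np.load("top0.npz")["p"];b=np.load("top_k.npz")["p"];cv2.imwrite("pics/k2.png",cv2.resize(b[:,:,::-1],(800,600)))
j=np.load("top_j.npz")["p"];print("box crop change j->k",np.abs(j.astype(int)-b)[150:240,220:300].mean())
q=np.load("box.npy");c,s=np.cos(q[2]),np.sin(q[2])
# ridge/hinge pixel check: predicted ridge ends for slides
for sl in (15,18,21,24):
    x=(-52+sl+62)/1000
    print(sl,proj("top",[[q[0]+c*x-s*y,q[1]+s*x+c*y,.053] for y in(-.035,.035)]).round(1).tolist())
E
```

```text
t 9.60 box mm [-203.8   -9.1] z 211.3 yawerr 1.3 tz [ 0.001 -0.016 -1.   ] Fbox [-0.3  -0.12] -0.58 w 0.0003
box crop change j->k 0.6264814814814815
15 [[262.2, 183.6], [243.5, 201.7]]
18 [[261.4, 182.8], [242.7, 200.9]]
21 [[260.7, 182.0], [241.9, 200.1]]
24 [[259.9, 181.2], [241.1, 199.3]]
```

View pics/k2.png

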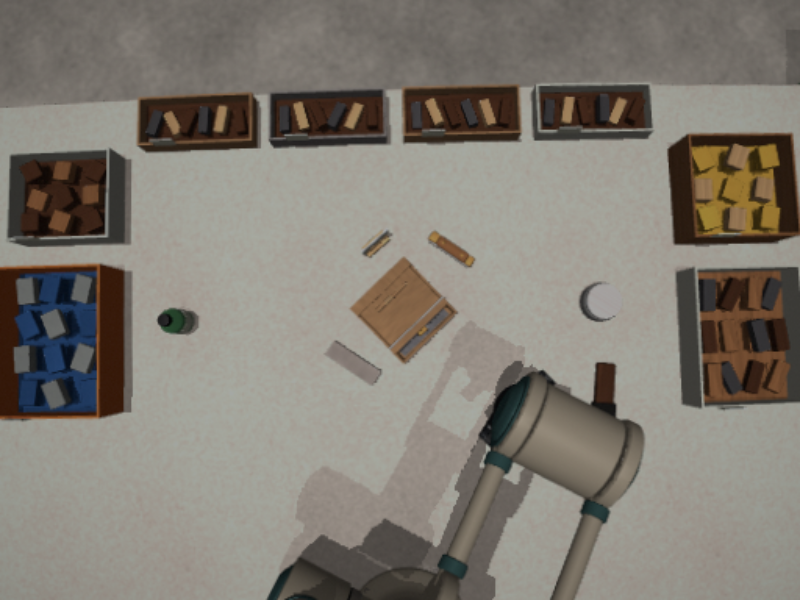

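```bash
python3 -c "
from rig import manip
print(manip.sign_off())"
```

```text
the job is handed in; nothing more can be done
None
```

The gift box is closed. With the fingers shut, I folded the flap down from behind. Keeping it pressed, I then pushed its ridge forward until it met the front stop, which showed as the motion stopping and the forward push rising to about 9 N. I lifted clear and handed the job in at about 9.7 s.

**Last checks:**
- **Flap position:** about 0.7 s after I let go, the picture showed the flap still flat with its edge under the lip. The ridge sits where a slide of about 22–24 mm would put it (over 18 mm counts as home).
- **Other goods:** by eye, the visible bystanders are where they started. The sheath was partly hidden by the arm, so I saw only part of it. The knife is still in the box.
- **Clearance:** the gripper is about 14 cm behind the box and 21 cm up, and no contact force shows.

**What was not perfect:**
- While pressing the flap flat, the fingertips briefly pushed down with about 24 N. I eased off at once; later readings were mostly 3–9 N.
- The depth reading put the ridge about 2–3 mm further forward than it can go. That is within the error of my box fit.

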